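# Load a test cassette with tongs and index its carrier to the reader

### The arm

A 7-joint arm with a two-finger parallel gripper is mounted at the origin on the work surface. World frame = base frame: x ahead of the robot, y to its left, z up, the work surface at z = 0. Lengths are in mm, angles in degrees, forces in N, time in s.
With the tool pointing down it reaches from about 350 to 900 mm from the base axis. Payload 7.2 kg.
Tool frame: the origin (TCP) lies on the mounting face of the last link; the fingertips stand 173 mm ahead of it and the grasp point (between the pads) lies 155 mm ahead of it; z points along the fingers, y is the line along which they close (so a half turn about z gives the same grasp; the last joint's range is limited). The gripper opens to 85 mm and grips with 20 to 120 N. Pads are 22 mm wide; open, the fingers measure 114 mm over their backs; the gripper's body (76 mm by 85 mm) begins 54 mm behind the grasp point. The pads swing forward as they close: fully open they stand 13 mm farther back than shut.
Start: joints at [59.863, 23.554, -0.728, 91.456, 0.321, 64.991, -4.71], TCP at [276.222, -560.646, 404.697] pointing down, gripper open.
Joint ranges: [-169.25, 169.25], [-16.82, 113.86], [-84.01, 82.57], [7.8, 145.47], [-59.2, 239.2], [7.22, 106.19], [-163.78, 163.78]. Speed limits (degrees/s): [136.94, 136.94, 172.46, 172.46, 180, 180, 180].

### API

Orientations are given as a 3x3 rotation matrix whose columns are the frame's x, y, z axes.
In Python, from station import robot gives the robot as it stands. The module is installed in compiled form; this text tells all that it offers.
- The arm moves only by the shell command python3 -m handwheel 'ROWS'. ROWS is JSON, one flat list of numbers, 7 for each row, row after row: the gripper's target within -1 to 1 (shut at 1, half-way at 0, fully open at -1), then the shift along the tool's x, y, z in cm, then the turn, a rotation vector about the tool's x, y, z in degrees. In form: [gripper, tx, ty, tz, wx, wy, wz, gripper, tx, ty, tz, wx, wy, wz, ...]. A call has 1 to 8 rows; each row shifts and turns the commanded pose from where the row before left it, along the tool's axes as they then stand; what a row does not reach is not made up. A row lasts 1/8 s, in which the tool goes at most 62.5 mm and 10.7 degrees, less where a joint would pass 70% of its speed; a pose out of reach is approached as far as the arm can. A call with a gripper value outside its range is refused whole. The fingers move at their own pace and stop on an object; the grip force is fixed at half the most. Time passes only in rows, so rows that do not move let the fingers close. It gives the time, the measured TCP pose, the force, the opening and the grip force at its end, in the units of the state.
- robot.read_state(): the state, without advancing time (a new reading comes with each control period).
- robot.grab_frame(name): name is "side" or "top"; returns a dict with "pixels" (420x560x3 uint8, red, green, blue), "range_z" (420x560 float32, mm along the optical axis (not along the pixel's ray), 0 where there is no reading), "fx", "fy", "cx", "cy" (pixels), "k1" (the pictures are not rectified: a ray, as slopes to the right and down, at radius r is drawn at 1 + k1 r^2 times it, then the intrinsics apply), "rvec" (rotation vector, rad) and "tvec" (3), from world to camera coordinates, as OpenCV has them. Camera axes: x right, y down, z forward; pixel columns grow to the right and rows downward; lengths in mm; the calibration is good to about 2 mm. A picture is of the moment at which its call begins.
- robot.close_job(): hands the job in; it is judged then, once.
The state is a dict: "t": time; "q": joint angles; "dq": joint speeds; "joint_torque": joint torques, N m; "position": TCP position; "eef_rot": TCP orientation; "force": force on the tool from outside, world axes, zero at the start; "ft_torque": the same for the moment, N m; "opening": opening from 0.0 (shut) to 1.0 (fully open); "gripper_force": force on a finger pad.
Only numpy, scipy, OpenCV 4.12 (cv2) and the standard library are available. Lean on these libraries where they do the work, as an engineer would, in place of code of your own. Each camera call takes 0.05 s, during which the arm holds its last target. There are 200 camera calls.

### The job

Using the sprung tongs from their stand, pick up the test cassette that lies on the metal tray and lay it gently, without dropping it, flat in the nest of the rail carrier; never let the gripper itself touch the cassette. Slide the loaded carrier along its rail until it clicks into the notch under the reader's overhanging head, without running past that station, and have the tongs standing back upright in their stand at the end. Leave the bottles, tube rack, pen and the other cassettes where they are.

Things in the scene. Friction and masses are not known exactly. Their poses are not given: they have to be found in the camera images.
- target_c (a point): The test cassette to be moved: a flat white plastic stick 70 mm long (its x axis), 20 mm wide (y), 7 mm thick, 15 g, with a small window and well on top. The point is its centre, half-way up. It lies on the metal tray, window up; it is the only cassette on the tray.
- tray: Flat fixed aluminium plate without a rim, 160 mm (its x) by 120 mm (its y), 6 mm thick; origin at the centre of its underside, top face 6 mm above it.
- tongs_grip (a point): Grip point of the steel spring tongs, which stand upright in the stand (bow on top, z up) and close along their own y. It is midway between the two grip pads, 52 mm above the tip ends, 41 mm below the bow's top. The pads' outer faces are 46 mm apart when open; each is 16 mm wide and reaches 9 mm above and below the point.
- tongs_l (a joint): Angle of one tong arm about its hinge 36 mm above the grip pads: 0 open, about 0.09 when shut on the 20 mm cassette (pads then 40 mm apart; tips move 2.4 times as far as pads). Pad squeeze 3 N to begin, 9 N at the cassette; of any more, 0.4 reaches the tips. Springs open when let go. Squeezed to about 44 mm over the pads, the tongs are carried open.
- stand: Fixed steel stand for the tongs: a four-walled pocket open at the top, inside 24 mm (its x) by 56 mm (its y), floor 4 mm and rim 26 mm above its origin, on a flat foot 50 x 90 mm. Origin: centre of the underside. The tongs stand in it with their closing axis along the stand's y (either way round).
- stand_in (a point): Centre of the floor of the stand's pocket, where the midpoint of the tong tips stands (tongs grip point 52 mm above it).
- rail: Fixed aluminium slide rail, 400 mm long along its y axis, 90 mm wide at the foot, 18 mm high; origin at the centre of its underside. Its x axis points away from the robot. A notch (between two small ridges 10 mm apart, a spring plunger under the carrier drops in) lies 100 mm either side of its centre along y.
- carrier (a joint): Place of the carrier along the rail's y axis, m: 0 at the middle, +0.100 and -0.100 in the two notches, ends of travel at +-0.135. It slides with about 1 to 2 N between the notches and needs about 6 N to enter or leave a notch; within 4 mm of the notch's centre it is drawn in and stays.
- nest (a point): Centre of the nest's floor on the white carrier (plate 64 mm across the rail, 100 mm along it, top 32 mm above the table). Ledges 5 mm high fence its ends and corners: 76 mm inside along the rail (y of this point), 26 mm across (x); the middle 40 mm of both long sides is open for the tong tips. A seated cassette's centre is 3.5 mm above this point.
- lug (a point): Upright push lug of the carrier, a post 16 x 16 mm, on the robot's side, 72 mm from the nest's centre line (along the nest's -x). The point is on its axis, 60 mm above the table, 12 mm below the top of the post. Pushed from either side or gripped, it moves the carrier.
- reader: Grey reader, fixed behind one of the two notches (which one varies): a 95 mm high block with a head 50 mm wide along the rail, reaching over the carrier from 62 to 95 mm height as far as 15 mm on the robot's side of the rail's centre line. Origin: on the table under the head, at the notch, on the rail's centre line; axes as the rail's.
- read_point (a point): Point under the reader's head where the nest's centre must stand (32 mm high).
- cassette: The same cassette as its centre point tells; origin at the centre of its underside.
- tongs: The same tongs, 50 g; origin midway between the tip ends, z up. Tip jaws: the lowest 16 mm of the arms, 12 mm wide along x, 4 mm thick; gap between them about 34 mm when open (45 mm over the outside).
- timer: White timer box, 75 mm wide and 50 mm high, fixed behind the other notch, no overhang. Origin on the table at that notch on the rail's centre line. Not the place to go.
- dropper: Bystander: small white dropper bottle, 24 mm thick, 55 mm high, standing on the tray off one end; origin at its foot's centre.
- pump: Bystander: clear pump bottle, 56 mm thick, 156 mm high, spout 30 mm to its -x, between tray and stand; origin at its foot's centre.
- rack: Bystander: white tube rack block 70 x 85 x 45 mm; origin at its foot's centre.
- marker: Bystander: black marker pen 130 mm long, 14 mm thick, lying along its x; origin under its middle.
- cassette_b: Bystander: another cassette, lying on the table, same size; origin under its centre.
- cassette_c: Bystander: another cassette, lying on the table, same size; origin under its centre.
There are look-alikes about, which are no part of the job. What is shaped like the tongs but pink is not meant.

How it is judged (in metres and radians):
On the way, in this order (a step that is already met when the one before it is completed fails the run):
1. the cassette is lifted clear of the tray in the tongs (height (world z) of target_c above 0.03 m and contact force between tongs and cassette above 0.3 N), for 0.2 s.
2. the cassette lies flat inside the carrier's nest, let go by the tongs (horizontal distance between target_c and nest below 0.008 m and z of target_c in the frame of nest between 0 and 0.0065 m and angle between the x axis of target_c and the y axis of nest, either way round below 0.16 rad and angle between target_c's own z axis and vertical below 0.1 rad and contact force between tongs and cassette below 0.05 N), for 0.2 s.
At the end, for the whole second after the job is handed in: Cassette flat on the nest floor, within 8 mm and 0.16 rad (either way round); carrier in the notch under the reader head (nest within 3.5 mm of the reading point); tongs upright (0.3 rad), feet down in the stand's pocket (grip within 22 mm of its centre, below 62 mm); all at rest (horizontal distance between target_c and nest below 0.008 m and z of target_c in the frame of nest between 0 and 0.0065 m and angle between the x axis of target_c and the y axis of nest, either way round below 0.16 rad and angle between target_c's own z axis and vertical below 0.1 rad and horizontal distance between nest and read_point below 0.0035 m and linear speed of each of cassette, tongs below 0.02 m/s and horizontal distance between tongs_grip and stand_in below 0.022 m and angle between tongs_grip's own z axis and vertical below 0.3 rad and height (world z) of tongs_grip below 0.062 m); the robot touches nothing.
It fails at once if the gripper or arm touches the cassette itself (contact force between any of the fingers, the arm and cassette above 0.3 N).
It fails at once if the cassette is dropped or flung (faster than 0.45 m/s while out of the tongs) (linear speed of cassette above 0.45 m/s and contact force between tongs and cassette below 0.05 N).
It fails at once if the carrier runs more than 12 mm past a station (value of joint carrier above 0.112 m or value of joint carrier below -0.112 m).
It fails at once if a bystander (bottle, rack, pen, other cassette) is shifted by more than 25 mm or tipped over (distance of any of dropper, pump, rack, marker, cassette_b, cassette_c from where it was at the start of the episode above 0.025 m or angle between any of dropper, pump, rack, marker, cassette_b, cassette_c's own z axis and vertical above 0.5 rad).
It also fails if it takes over 64 s, if anything falls off the work surface, if the arm or the gripper's body presses on something with over 40 N, if the wrist force passes 120 N, or if a joint passes its speed limit or range.

## Working session

There is one attempt and no reset: what is moved stays moved. The work goes in short steps, Python scripts to look and compute and a shell command to move; the robot and the scene stay as the last step left them, time stands still between calls to the robot, and variables do not carry over. Pictures are saved under pics/ and viewed, at most 10 in all, crops included, and the job is handed in when it is done.

```bash
mkdir -p pics; cat > h.py <<'E'
import numpy as np, cv2, sys
from station import robot
def grab(n):
    f=robot.grab_frame(n); np.savez(''+n+'.npz',**f); return f
def load(n): return dict(np.load(''+n+'.npz'))
def P(f,u,v,z=None,h=None):
    """pixel-> world; h: intersect world z=h, else depth"""
    K=np.array([[f['fx'],0,f['cx']],[0,f['fy'],f['cy']],[0,0,1]],float)
    x=(u-f['cx'])/f['fx'];y=(v-f['cy'])/f['fy'];a,b=x,y
    for _ in range(20):
        s=1+f['k1']*(a*a+b*b);a,b=x/s,y/s
    R=cv2.Rodrigues(np.array(f['rvec'],float))[0];t=np.array(f['tvec'],float).ravel()
    c=-R.T@t; d=R.T@np.array([a,b,1])
    if h is not None: return c+d*(h-c[2])/d[2]
    if z is None:
        z=f['range_z'][int(round(v)),int(round(u))]
    return c+d*z
E
python3 - <<'E'
from h import *
for n in('top','side'):
    f=grab(n); cv2.imwrite(f'pics/{n}0.png',cv2.resize(f['pixels'][...,::-1],(800,600),interpolation=cv2.INTER_CUBIC))
    print(n,{k:np.round(v,3).tolist() for k,v in f.items() if k not in('pixels','range_z')}, P(f,280,210))
print(robot.read_state())
E
```

```text
top {'fx': 440.98, 'fy': 440.98, 'cx': 277.997, 'cy': 213.839, 'k1': 0.013, 'rvec': [2.126, -2.14, 0.18], 'tvec': [3.746, 519.201, 1065.118]} [537.12697769  -5.03821051  -1.54134901]
side {'fx': 423.671, 'fy': 423.671, 'cx': 284.996, 'cy': 211.045, 'k1': -0.058, 'rvec': [2.153, -0.281, 0.123], 'tvec': [-516.607, 175.406, 1091.605]} [ 5.60620036e+02  1.70925919e+02 -3.67995714e-01]
{'t': 0.1, 'q': array([59.86289856, 23.59569766, -0.72990621, 91.49836483,  0.32123174,
       64.9912581 , -4.71004308]), 'dq': array([ 0.05324124, -0.11719035, -0.13276588, -0.13298985, -0.02853889,
       -0.07853504, -0.0383513 ]), 'joint_torque': array([ 3.27067515e-03, -6.01827621e+01,  6.84482809e-01, -3.00087726e+01,
        1.40551777e-02,  6.41803286e-03,  3.67947644e-05]), 'position': array([ 276.13876572, -560.47412016,  403.94032593]), 'eef_rot': array([[ 8.97010278e-01,  4.42009084e-01, -7.28608581e-04],
       [ 4.42009674e-01, -8.97009402e-01,  1.25761710e-03],
       [-9.76905631e-05, -1.45014751e-03, -9.99998944e-01]]), 'force': array([-0.70130011, -0.58623438, -0.48647672]), 'ft_torque': array([ 0.02636497, -0.02587174, -0.06803194]), 'gripper_force': 0.0, 'opening': 1.0012750751408057}
```

View pics/top0.png

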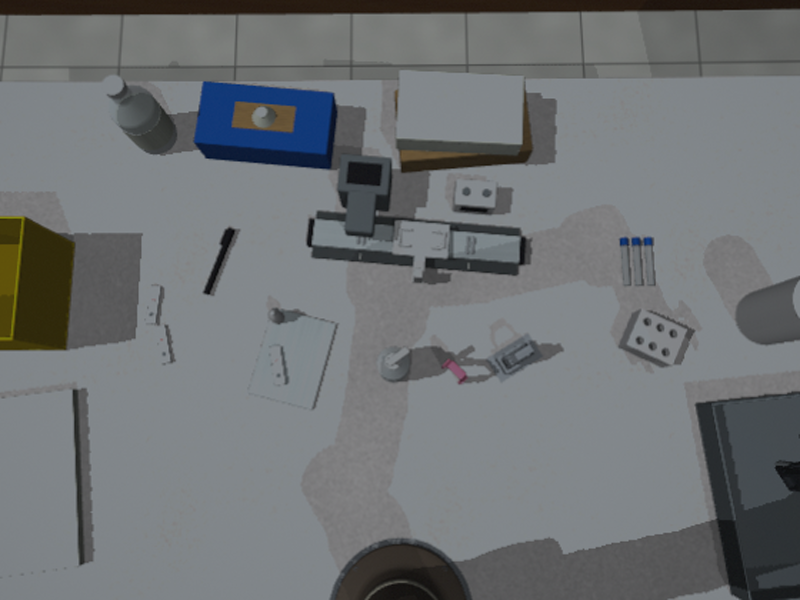

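View pics/side0.png

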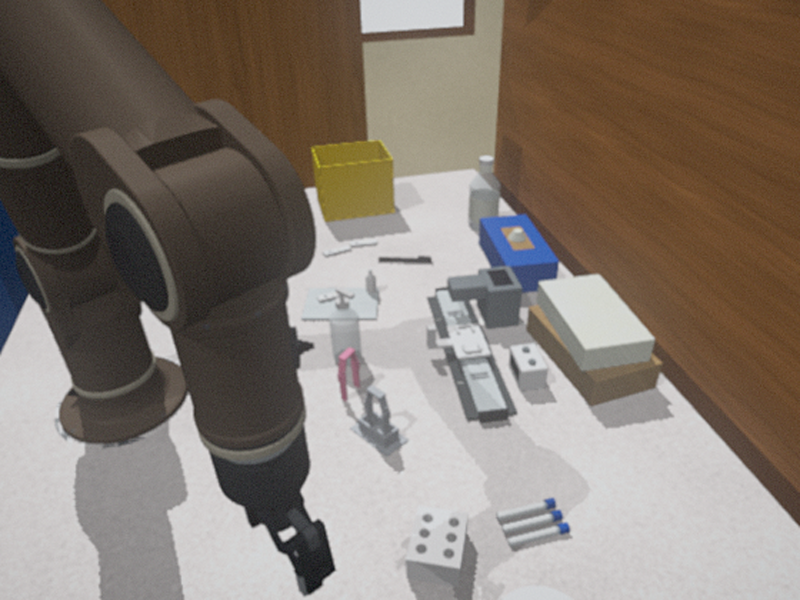

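Top: the carrier is near (425,238). The reader head is at (362,200), so the target notch is +y. Cassette is at (278,364), stand with grey tongs at (515,355), pink decoy at (455,370), pump at (395,363). I'll enlarge this area.

```bash
python3 - <<'E'
from h import *
f=load('top'); c=f['pixels'][120:290,165:390,::-1]
cv2.imwrite('pics/top1.png',cv2.resize(np.clip(c.astype(float)*1.3,0,255).astype(np.uint8),(788,595),interpolation=cv2.INTER_CUBIC))
E
```

```text
(no output)
```

View pics/top1.png

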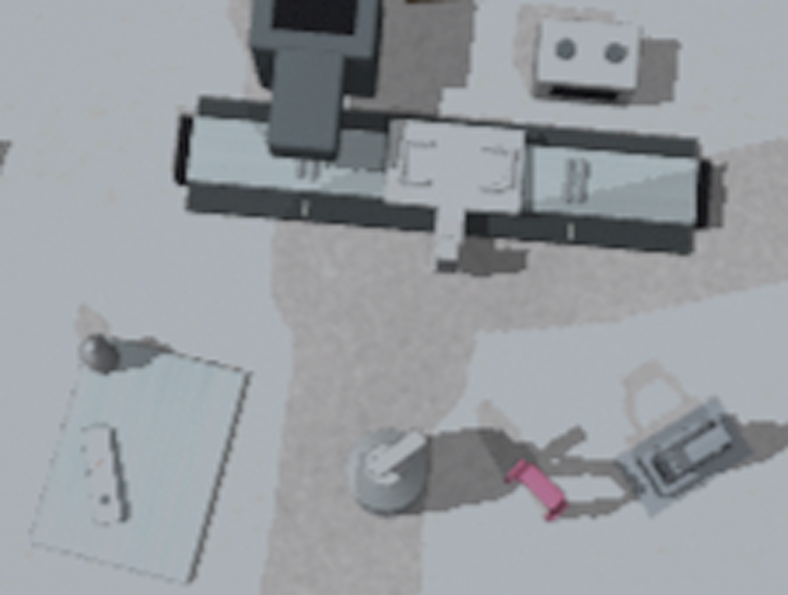

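The crop (3.5x, offset 165,120) shows the cassette ends at about (95,427) and (113,522). Stand foot corners are (617,460), (717,398), (752,450) and (652,517). Carrier plate corners are (395,120), (528,130), (522,213) and (387,202).

```bash
python3 - <<'E'
from h import *
f=load('top'); g=load('side')
C=lambda u,v,h:P(f,165+(u+.5)/3.502-.5,120+(v+.5)/3.5-.5,h=h)
np.set_printoptions(precision=1,suppress=True)
def quad(n,pts,h):
    q=np.array([C(*p,h) for p in pts])[:,:2]; print(n,q.tolist() and q.round(1).tolist(),q.mean(0)); return q
ca=quad('cass',[(83,430),(107,424),(130,520),(97,525)],13)
st=quad('stand',[(617,460),(717,398),(752,450),(652,517)],4)
cr=quad('carr',[(395,120),(528,130),(522,213),(387,202)],32)
nest=quad('nestledges',[(404,143),(517,152),(515,190),(403,183)],35)
ra=quad('rail',[(200,97),(697,138),(692,252),(187,210)],5)
tr=quad('tray',[(85,345),(250,374),(190,582),(33,545)],6)
print('lug',C(448,265,72),'ticks',C(305,208,8),C(571,232,8))
print('notch',C(307,170,19),C(577,181,19))
# clouds
def cloud(f):
    vv,uu=np.mgrid[0:420,0:560]
    x=(uu-f['cx'])/f['fx'];y=(vv-f['cy'])/f['fy'];a,b=x.copy(),y.copy()
    for _ in range(20):
        s=1+f['k1']*(a*a+b*b);a,b=x/s,y/s
    R=cv2.Rodrigues(f['rvec'].astype(float))[0];z=f['range_z'].astype(float)
    p=np.stack([a*z,b*z,z],-1)-f['tvec'].ravel(); return (p@R).astype(float),z>0
sc=np.r_[st.mean(0)]
for n,F in(('top',f),('side',g)):
    p,ok=cloud(F); np.save(n+'c.npy',p)
    d=np.hypot(*(p[...,:2]-sc).transpose(2,0,1)); m=ok&(d<60)&(p[...,2]>40)&(p[...,2]<130)
    q=p[m]; print(n,len(q),'tongs top z',np.percentile(q[:,2],[50,99]) if len(q) else 0)
    if len(q):
        t=q[q[:,2]>q[:,2].max()-25]; mu=t.mean(0);w,V=np.linalg.eigh(np.cov(t[:,:2].T));print(mu,np.sqrt(w),V[:,1], t.min(0),t.max(0))
    m=ok&(np.hypot(*(p[...,:2]-ca.mean(0)).transpose(2,0,1))<60)&(p[...,2]>9.5)&(p[...,2]<17)
    q=p[m]; print('cass',len(q),np.median(q,0),q.min(0),q.max(0))
    m=ok&(np.hypot(*(p[...,:2]-cr.mean(0)).transpose(2,0,1))<120)&(p[...,2]>55)&(p[...,2]<80)&(p[...,0]<cr.mean(0)[0]-40)
    q=p[m]; print('lug',len(q),q.mean(0),q.min(0),q.max(0))
E
```

```text
cass [[451.7, 230.0], [456.0, 212.6], [386.1, 194.2], [382.7, 217.9]] [419.1 213.7]
stand [[427.9, -160.4], [473.2, -235.6], [434.6, -259.6], [386.2, -184.6]] [ 430.5 -210.1]
carr [[679.4, 0.7], [670.9, -97.9], [607.7, -92.2], [616.7, 7.0]] [643.7 -45.6]
nestledges [[660.7, -5.8], [653.2, -89.2], [624.4, -87.2], [630.2, -4.9]] [642.1 -46.8]
rail [[707.0, 149.4], [672.0, -228.4], [583.4, -221.2], [618.4, 157.9]] [645.2 -35.6]
tray [[515.7, 231.7], [493.1, 109.2], [341.6, 151.0], [369.0, 265.3]] [429.9 189.3]
lug [560.4 -36.   72. ] ticks [618.6  68.8   8. ] [ 598.7 -130.6    8. ]
notch [645.1  66.7  19. ] [ 635.2 -134.8   19. ]
top 126 tongs top z [ 96.6 101.9]
[ 430.2 -206.3   95.8] [ 4.  10.2] [-0.5  0.9] [ 418.8 -224.1   77.7] [ 443.3 -190.7  102.1]
cass 347 [417.1 214.9  12.2] [359.3 163.7   9.5] [476.5 260.3  17. ]
lug 49 [571.4 -34.6  72. ] [563.8 -42.3  57.3] [579.7 -27.3  77.4]
side 259 tongs top z [ 74.6 100.1]
[ 432.8 -210.9   91.8] [ 4.3 11.9] [-0.6  0.8] [ 416.7 -226.3   76.1] [ 446.4 -190.5  101. ]
cass 55 [407.4 210.1  12. ] [383.7 200.8   9.5] [452.2 223.9  15.6]
lug 52 [568.8 -39.1  65.9] [561.9 -46.4  55.1] [578.5 -26.7  72.7]
```

```bash
cat > d.py <<'E'
import sys,numpy as np
from scipy.spatial.transform import Rotation as Ro
from station import robot
# usage: d.py x y z yaw(of tool y, deg): shift (cm, current tool axes), then turn (deg)
x,y,z,a=map(float,sys.argv[1:5]); s=robot.read_state(); R=s['eef_rot']; a=np.radians(a)
T=np.c_[[-np.sin(a),np.cos(a),0],[np.cos(a),np.sin(a),0],[0,0,-1]]
if np.linalg.det(T)<0: T[:,0]*=-1
print('pos',s['position'].round(1),'t',round(s['t'],2),'open',round(s['opening'],3),'F',s['force'].round(1),'gf',round(float(s['gripper_force']),1))
print('shift cm',(R.T@(np.array([x,y,z])-s['position'])/10).round(2),'turn',np.degrees(Ro.from_matrix(R.T@T).as_rotvec()).round(2))
E
python3 d.py 431 -209.5 330 -58.5; python3 - <<'E'
from h import *
f=load('top')
C=lambda u,v,h:P(f,165+(u+.5)/3.502-.5,120+(v+.5)/3.5-.5,h=h).round(0)
print('pump',C(388,470,130),C(410,445,150),'pink',C(520,470,93),C(555,510,93),C(520,470,40),'drop',C(98,352,60))
E
```

```text
pos [ 276.1 -560.5  403.9] t 0.1 open 1.001 F [-0.7 -0.6 -0.5] gf 0.0
shift cm [ 29.41 -24.63   7.43] turn [-0.08  0.   -5.27]
pump [412.   7. 130.] [426.  -8. 150.] pink [414. -82.  93.] [ 387. -105.   93.] [418. -86.  40.] drop [502. 211.  60.]
```

```bash
python3 -m handwheel '[-0.65,3.7,-3.1,0.9,0,0,0, -0.65,3.7,-3.1,0.9,0,0,0, -0.65,3.7,-3.1,0.9,0,0,0, -0.65,3.7,-3.1,0.9,0,0,0, -0.65,3.7,-3.1,0.9,0,0,0, -0.65,3.7,-3.1,0.9,0,0,0, -0.65,3.7,-3.1,0.9,0,0,0, -0.65,3.5,-2.9,1.1,0,0,0]'
python3 -m handwheel '[-0.65,0,0,0,0,0,-5.3, -0.65,0,0,0,0,0,0,-0.65,0,0,0,0,0,0]'
python3 d.py 431 -209.5 207 -58.5
python3 - <<'E'
from h import *
f=grab('top');g=grab('side')
c=f['pixels'][190:290,260:410,::-1];e=g['pixels'][180:330,190:340,::-1]
im=np.hstack([cv2.resize(c,(450,300),interpolation=cv2.INTER_CUBIC),cv2.resize(e,(300,300),interpolation=cv2.INTER_CUBIC)])
cv2.imwrite('pics/a.png',im)
E
```

```text
t: 1.1
position: [431.6, -208.4, 330.4]
eef_rot: [[0.897, 0.442, 0.0], [0.442, -0.897, -0.0], [0.0, 0.0, -1.0]]
force: [1.1, 0.2, -0.0]
opening: 0.824
gripper_force: 0.0
t: 1.48
position: [430.9, -210.7, 330.7]
eef_rot: [[0.854, 0.52, -0.0], [0.52, -0.854, -0.0], [-0.0, 0.0, -1.0]]
force: [0.5, -0.7, 0.3]
opening: 0.825
gripper_force: 0.0
pos [ 430.9 -210.7  330.7] t 1.48 open 0.825 F [ 0.5 -0.7  0.3] gf 0.0
shift cm [ 0.07 -0.1  12.37] turn [ 0.    0.01 -0.15]
```

View pics/a.png

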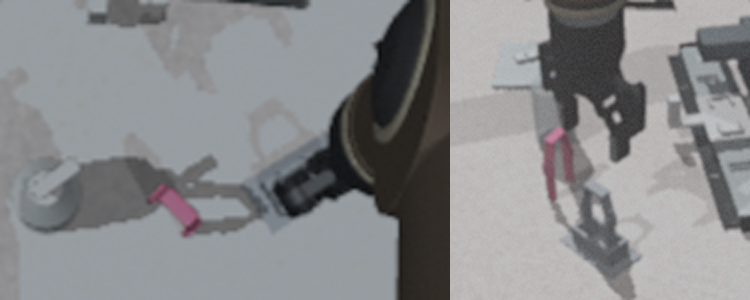

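The gripper hangs above the grey tongs, aligned with the stand (side crop: fingers at about (600,120), bow at (597,190)). Descending.

```bash
python3 -m handwheel '[-0.65,0.05,-0.1,2.4,0,0,0, -0.65,0,0,2.4,0,0,0, -0.65,0,0,2.4,0,0,0, -0.65,0,0,2.4,0,0,0, -0.65,0,0,1.7,0,0,0, -0.65,0,0,1.0,0,0,0,-0.65,0,0,0,0,0,0]'
python3 -m handwheel '[-0.3,0,0,0,0,0,0,-0.15,0,0,0,0,0,0,-0.1,0,0,0,0,0,0,-0.05,0,0,0,0,0,0,-0.05,0,0,0,0,0,0]'
python3 d.py 431 -209.5 207 -58.5
```

```text
t: 2.45
position: [430.9, -209.1, 207.3]
eef_rot: [[0.853, 0.522, -0.001], [0.522, -0.853, 0.0], [-0.001, -0.001, -1.0]]
force: [-0.0, 0.0, -0.5]
opening: 0.823
gripper_force: 0.0
t: 3.08
position: [431.4, -209.1, 208.1]
eef_rot: [[0.852, 0.523, 0.001], [0.523, -0.852, -0.001], [0.001, 0.001, -1.0]]
force: [-0.2, -0.0, 4.1]
opening: 0.526
gripper_force: 6.8
pos [ 431.4 -209.1  208.1] t 3.08 open 0.526 F [-0.2 -0.   4.1] gf 6.8
shift cm [-0.06  0.01  0.11] turn [ 0.06 -0.03  0.02]
```

```bash
python3 -m handwheel '[-0.05,0,0,-0.5,0,0,0,-0.05,0,0,-1.5,0,0,0,-0.05,0,0,-2.5,0,0,0,-0.05,0,0,-3.3,0,0,0,-0.05,0,0,-3.5,0,0,0,-0.05,0,0,-3.5,0,0,0,-0.05,0,0,-3,0,0,0,-0.05,0,0,-1.4,0,0,0]'
python3 d.py 419 213.7 400 -77.6
python3 - <<'E'
from h import *
f=grab('top');g=grab('side')
c=f['pixels'][190:290,260:410,::-1];e=g['pixels'][100:300,190:340,::-1]
im=np.hstack([cv2.resize(c,(450,300),interpolation=cv2.INTER_CUBIC),cv2.resize(e,(300,400),interpolation=cv2.INTER_CUBIC)[:300]])
cv2.imwrite('pics/b.png',im)
E
```

```text
t: 4.08
position: [431.1, -208.8, 402.0]
eef_rot: [[0.852, 0.523, 0.003], [0.523, -0.852, -0.001], [0.002, 0.002, -1.0]]
force: [-0.2, -0.9, -0.9]
opening: 0.526
gripper_force: 4.9
pos [ 431.1 -208.8  402. ] t 4.08 open 0.526 F [-0.2 -0.9 -0.9] gf 4.9
shift cm [ 21.07 -36.65   0.14] turn [ 0.12 -0.11 19.13]
```

View pics/b.png

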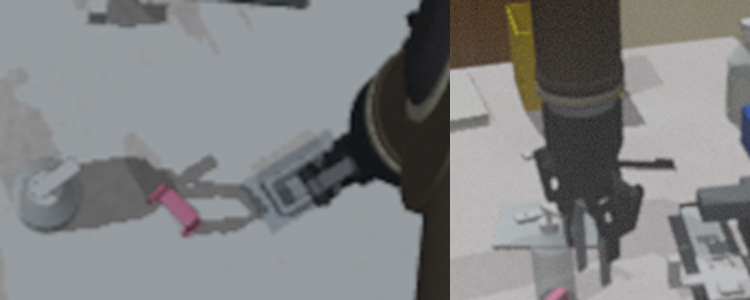

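The tongs are lifted (tips in the side crop at (580,260) and (602,275)) and the stand pocket is empty. Carrying to the cassette.

```bash
python3 -m handwheel '[-0.05,0.8,-1.4,0,0,0,0,-0.05,1.6,-2.8,0,0,0,0,-0.05,2.2,-3.8,0,0,0,0,-0.05,2.2,-3.8,0,0,0,0,-0.05,2.2,-3.8,0,0,0,0,-0.05,2.2,-3.8,0,0,0,0,-0.05,2.2,-3.8,0,0,0,0,-0.05,2.2,-3.8,0,0,0,0]'
python3 -m handwheel '[-0.05,2.2,-3.8,0,0,0,0,-0.05,1.6,-2.8,0,0,0,0,-0.05,1.1,-1.9,0,0,0,0,-0.05,0.57,-0.95,0,0,0,0,-0.05,0,0,0,0,0,6.4,-0.05,0,0,0,0,0,6.4,-0.05,0,0,0,0,0,6.3,-0.05,0,0,0,0,0,0]'
python3 d.py 419 213.7 260 -77.6
python3 - <<'E'
from h import *
f=load('top')
print('pocket',P(f,260+292/3-.3,190+192/3-.3,h=15))
E
```

```text
t: 5.18
position: [421.6, 104.9, 398.4]
eef_rot: [[0.852, 0.524, -0.002], [0.524, -0.852, -0.0], [-0.002, -0.001, -1.0]]
force: [0.2, -0.3, 0.3]
opening: 0.525
gripper_force: 4.9
t: 6.18
position: [419.7, 211.7, 399.0]
eef_rot: [[0.976, 0.216, -0.001], [0.216, -0.976, -0.001], [-0.001, 0.0, -1.0]]
force: [0.6, -1.1, -0.4]
opening: 0.526
gripper_force: 4.9
pos [419.7 211.7 399. ] t 6.17 open 0.526 F [ 0.6 -1.1 -0.4] gf 4.9
shift cm [-1.00e-02 -2.20e-01  1.39e+01] turn [0.03 0.08 0.06]
pocket [ 420.05488008 -199.81478001   15.        ]
```

```bash
python3 -m handwheel '[-0.05,0,-0.2,1.5,0,0,0,-0.05,0,0,3,0,0,0,-0.05,0,0,3,0,0,0,-0.05,0,0,3,0,0,0,-0.05,0,0,2.5,0,0,0,-0.05,0,0,1.5,0,0,0,-0.05,0,0,0.7,0,0,0,-0.05,0,0,0,0,0,0]'
python3 d.py 419 213.7 211.5 -77.6
python3 - <<'E'
from h import *
f=grab('top');g=grab('side')
c=f['pixels'][210:300,160:260,::-1];e=g['pixels'][160:240,190:290,::-1]
im=np.hstack([cv2.resize(c,(400,360),interpolation=cv2.INTER_CUBIC),cv2.resize(e,(400,320),interpolation=cv2.INTER_CUBIC,dst=None) if 0 else cv2.copyMakeBorder(cv2.resize(e,(400,320),interpolation=cv2.INTER_CUBIC),0,40,0,0,0)])
cv2.imwrite('pics/c.png',im)
E
```

```text
t: 7.18
position: [419.7, 214.0, 247.6]
eef_rot: [[0.976, 0.216, -0.0], [0.216, -0.976, -0.0], [-0.0, -0.0, -1.0]]
force: [-0.1, 0.2, 0.0]
opening: 0.529
gripper_force: 4.9
pos [419.7 214.  247.6] t 7.17 open 0.529 F [-0.1  0.2  0. ] gf 4.9
shift cm [-0.07  0.01  3.61] turn [-0.    0.02  0.06]
```

View pics/c.png

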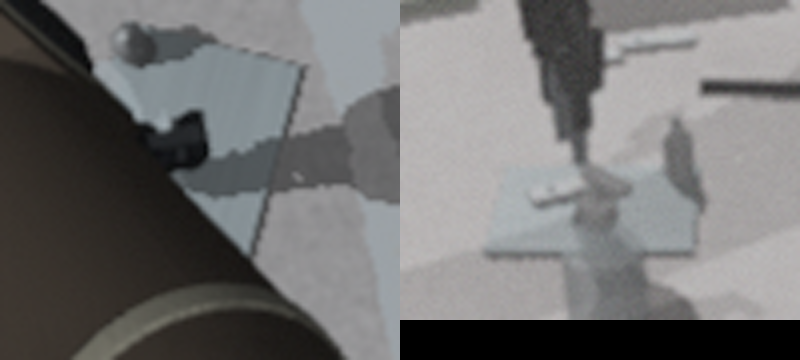

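The side view is partly hidden by the pump, but the tongs hang over the cassette and its near end at (535,197) fits. Descending slowly.

```bash
python3 - <<'E'
from h import *
g=load('side'); print(P(g,190+130/4,160+197/4,h=11))
E
python3 -m handwheel '[-0.05,-0.05,0,0.8,0,0,0,-0.05,0,0,0.8,0,0,0,-0.05,0,0,0.7,0,0,0,-0.05,0,0,0.6,0,0,0,-0.05,0,0,0.4,0,0,0,-0.05,0,0,0.2,0,0,0,-0.05,0,0,0.1,0,0,0,-0.05,0,0,0,0,0,0]'
python3 d.py 419 213.7 211.5 -77.6
```

```text
[384.25697452 208.08934585  11.        ]
t: 8.28
position: [419.2, 213.8, 211.8]
eef_rot: [[0.977, 0.215, 0.0], [0.215, -0.977, 0.0], [0.0, -0.0, -1.0]]
force: [-0.3, -0.6, -0.5]
opening: 0.531
gripper_force: 4.9
pos [419.2 213.8 211.8] t 8.28 open 0.531 F [-0.3 -0.6 -0.5] gf 4.9
shift cm [-0.02  0.    0.03] turn [-0.   -0.01  0.03]
```

```bash
python3 -m handwheel '[0,0,0,0,0,0,0,0.03,0,0,0,0,0,0,0.06,0,0,0,0,0,0,0.08,0,0,0,0,0,0,0.08,0,0,0,0,0,0]'
python3 -m handwheel '[0.11,0,0,0,0,0,0,0.11,0,0,0,0,0,0,0.11,0,0,0,0,0,0]'
```

```text
t: 8.9
position: [419.3, 213.8, 211.8]
eef_rot: [[0.977, 0.215, 0.0], [0.215, -0.977, 0.0], [0.0, -0.0, -1.0]]
force: [-0.4, 0.2, 1.6]
opening: 0.466
gripper_force: 21.5
t: 9.28
position: [419.3, 213.9, 211.8]
eef_rot: [[0.977, 0.215, 0.0], [0.215, -0.977, 0.0], [0.0, -0.0, -1.0]]
force: [0.4, -0.3, 3.4]
opening: 0.458
gripper_force: 45.5
```

```bash
python3 -m handwheel '[0.11,0,0,-0.3,0,0,0,0.11,0,0,-0.8,0,0,0,0.11,0,0,-1.5,0,0,0,0.11,0,0,-2,0,0,0,0.11,0,0,-3,0,0,0,0.11,0,0,-3,0,0,0,0.11,0,0,-3,0,0,0,0.11,0,0,-2,0,0,0]'
python3 -m handwheel '[0.11,0,0,-1.4,0,0,0,0.11,0,0,-0.5,0,0,0,0.11,0,0,0,0,0,0]'
python3 d.py 643.5 -46 390 -5.2
python3 - <<'E'
from h import *
f=grab('top');g=grab('side')
c=f['pixels'][210:300,160:260,::-1];e=g['pixels'][100:220,180:300,::-1]
im=np.hstack([cv2.resize(c,(400,360),interpolation=cv2.INTER_CUBIC),cv2.resize(e,(360,360),interpolation=cv2.INTER_CUBIC)])
cv2.imwrite('pics/d.png',im)
E
```

```text
t: 10.28
position: [419.0, 213.9, 370.1]
eef_rot: [[0.977, 0.215, 0.002], [0.215, -0.977, 0.001], [0.002, -0.0, -1.0]]
force: [0.5, -0.6, -0.6]
opening: 0.459
gripper_force: 45.5
t: 10.65
position: [419.1, 213.7, 386.6]
eef_rot: [[0.977, 0.215, -0.0], [0.215, -0.977, -0.0], [-0.0, 0.0, -1.0]]
force: [-0.3, 0.6, -0.8]
opening: 0.458
gripper_force: 45.5
pos [419.1 213.7 386.6] t 10.65 open 0.458 F [-0.3  0.6 -0.8] gf 45.5
shift cm [16.33 30.19 -0.34] turn [ 0.000e+00  1.000e-02 -7.237e+01]
```

View pics/d.png

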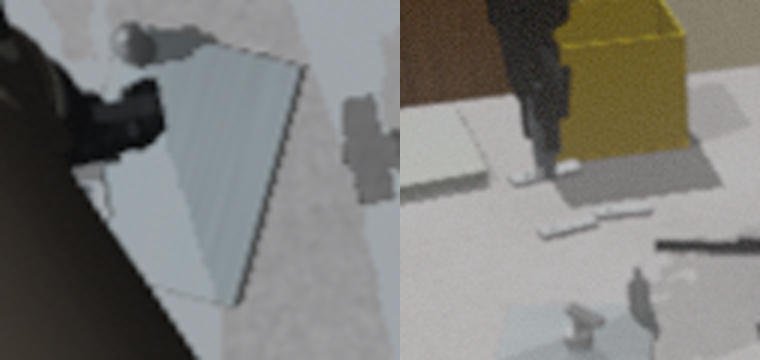

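The tray is empty and the cassette hangs level in the tips (side crop (512,180)–(580,165), tips at about 545). Carrying to the nest.

```bash
python3 -m handwheel '[0.11,0.7,1.3,0,0,0,0,0.11,1.4,2.6,0,0,0,0,0.11,1.9,3.5,0,0,0,0,0.11,1.9,3.5,0,0,0,0,0.11,1.9,3.5,0,0,0,0,0.11,1.9,3.5,0,0,0,0,0.11,1.9,3.5,0,0,0,0,0.11,1.9,3.5,0,0,0,0]'
python3 -m handwheel '[0.11,1.4,2.6,0,0,0,0,0.11,0.9,1.7,0,0,0,0,0.11,0.53,1,0,0,0,0,0.11,0,0,0,0,0,-4,0.11,0,0,0,0,0,-7,0.11,0,0,0,0,0,-8,0.11,0,0,0,0,0,-8,0.11,0,0,0,0,0,-8]'
python3 -m handwheel '[0.11,0,0,0,0,0,-8,0.11,0,0,0,0,0,-8,0.11,0,0,0,0,0,-8,0.11,0,0,0,0,0,-7,0.11,0,0,0,0,0,-4.4,0.11,0,0,0,0,0,-2,0.11,0,0,0,0,0,0]'
python3 d.py 643.5 -46 265 -5.2
```

```text
t: 11.75
position: [605.6, -2.7, 385.8]
eef_rot: [[0.977, 0.215, -0.001], [0.215, -0.977, -0.001], [-0.001, 0.0, -1.0]]
force: [0.4, 1.1, -1.6]
opening: 0.452
gripper_force: 45.5
t: 12.75
position: [643.4, -45.2, 386.8]
eef_rot: [[0.672, 0.741, -0.0], [0.741, -0.672, 0.0], [0.0, -0.0, -1.0]]
force: [-0.9, -0.2, -0.1]
opening: 0.457
gripper_force: 45.5
t: 13.62
position: [643.5, -45.7, 386.7]
eef_rot: [[0.09, 0.996, -0.0], [0.996, -0.09, 0.0], [0.0, -0.0, -1.0]]
force: [-0.9, -0.1, -0.4]
opening: 0.456
gripper_force: 45.5
pos [643.5 -45.7 386.7] t 13.62 open 0.456 F [-0.9 -0.1 -0.4] gf 45.5
shift cm [-0.04 -0.   12.17] turn [-0.01 -0.    0.02]
```

```bash
python3 -m handwheel '[0.11,0,0,1,0,0,0,0.11,0,0,2.3,0,0,0,0.11,0,0,2.8,0,0,0,0.11,0,0,2.8,0,0,0,0.11,0,0,2,0,0,0,0.11,0,0,1,0,0,0,0.11,0,0,0.5,0,0,0,0.11,0,0,0,0,0,0]'
python3 d.py 643 -46 238.3 -5.2
python3 - <<'E'
from h import *
f=grab('top');g=grab('side')
c=f['pixels'][130:210,250:350,::-1];e=g['pixels'][190:290,270:370,::-1]
im=np.hstack([cv2.resize(c,(400,320),interpolation=cv2.INTER_CUBIC),cv2.resize(e,(320,320),interpolation=cv2.INTER_CUBIC)])
cv2.imwrite('pics/e.png',im)
E
```

```text
t: 14.62
position: [643.9, -45.9, 263.0]
eef_rot: [[0.09, 0.996, 0.001], [0.996, -0.09, -0.0], [0.0, 0.001, -1.0]]
force: [-0.6, 0.2, -1.1]
opening: 0.456
gripper_force: 45.5
pos [643.9 -45.9 263. ] t 14.62 open 0.456 F [-0.6  0.2 -1.1] gf 45.5
shift cm [-0.02 -0.09  2.47] turn [ 0.03 -0.    0.03]
```

View pics/e.png

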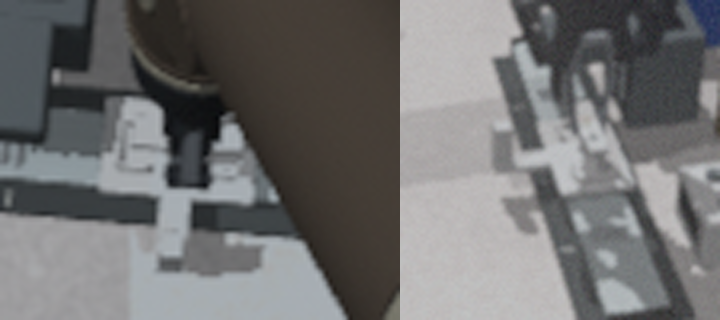

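The top crop shows the gripper centred over the carrier (plate (100–255,100–190), lug at (172,260)), but the cassette is not resolved. I'll check its ends by depth.

```bash
python3 - <<'E'
from h import *
def cloud(f):
    vv,uu=np.mgrid[0:420,0:560]
    pts=np.stack([uu.ravel(),vv.ravel()],-1).astype(np.float64)[:,None]
    K=np.array([[f['fx'],0,f['cx']],[0,f['fy'],f['cy']],[0,0,1]],float)
    n=cv2.undistortPoints(pts,K,np.array([float(f['k1']),0,0,0]))[:,0]
    z=f['range_z'].ravel().astype(float); p=np.c_[n*z[:,None],z]-f['tvec'].ravel()
    return p@cv2.Rodrigues(f['rvec'].astype(float))[0]
y=np.array([.0906,.9959]);x=np.array([.9959,-.0906])
for n in('top','side'):
    f=load(n);p=cloud(f);d=p[:,:2]-[643.9,-45.9];a=d@y;b=d@x;col=f['pixels'].reshape(-1,3).mean(1)
    m=(abs(a)<50)&(abs(b)<16)&(p[:,2]>52)&(p[:,2]<72)&(abs(a)>14)
    print(n,m.sum())
    for s in(1,-1):
        q=m&(s*a>0)
        if q.sum(): print(s,q.sum(),'a',np.percentile(a[q],[0,5,50,95,100]).round(1),'b',np.percentile(b[q],[0,5,50,95,100]).round(1),'z',np.median(p[q,2]).round(1))
    m=(abs(a)<60)&(abs(b)<40)&(p[:,2]>25)&(p[:,2]<42)
    q=m; print('plate',q.sum(),'a',np.percentile(a[q],[0,1,99,100]).round(1),'b',np.percentile(b[q],[0,1,99,100]).round(1))
E
```

```text
top 110
1 62 a [14.6 17.1 25.3 33.5 35.1] b [-9.5 -8.4 -0.7  9.4 10.1] z 65.0
-1 48 a [-35.8 -35.4 -28.  -20.5 -18.6] b [-9.7 -9.1 -2.5  7.9  8.9] z 65.7
plate 509 a [-48.4 -46.4  53.6  54.4] b [-39.5 -38.2  31.1  31.7]
side 78
1 24 a [14.3 14.8 24.9 30.6 32.7] b [-11.5 -10.2   0.4   8.    8.6] z 62.8
-1 54 a [-38.7 -36.4 -27.5 -16.2 -14.1] b [-11.8 -11.4  -1.9   6.4   8.3] z 63.6
plate 439 a [-49.  -47.1  50.9  54.5] b [-39.9 -37.5  28.4  30.1]
```

```bash
python3 - <<'E'
from h import *
y=np.array([.0906,.9959]);x=np.array([.9959,-.0906])
for n in('top','side'):
    p=np.load(n+'c.npy').reshape(-1,3); d=p[:,:2]-[643.9,-45.9];a=d@y;b=d@x
    for h in((27,41),(34.5,41)):
        m=(abs(a)<62)&(abs(b)<34)&(p[:,2]>h[0])&(p[:,2]<h[1])
        print(n,h,m.sum(),'a',np.percentile(a[m],[0,1,50,99,100]).round(1),'b',np.percentile(b[m],[0,1,50,99,100]).round(1),a[m].mean(),b[m].mean())
    m=(p[:,2]>56)&(p[:,2]<78)&(abs(a)<30)&(b<-55)&(b>-90)
    print('lug',m.sum(),np.percentile(a[m],[0,5,50,95,100]).round(1),np.percentile(b[m],[0,5,50,95,100]).round(1))
# top: brightness profile along rail through plate at z=32, b=+25 (beyond nest) in initial-like current frame
f=load('top')
R=f['rvec'].astype(float);K=np.array([[f['fx'],0,f['cx']],[0,f['fy'],f['cy']],[0,0,1]],float);D=np.array([float(f['k1']),0,0,0])
for b in(-20,-25):
    s=np.arange(-66,67,2.); P3=np.array([[*(np.array([643.9,-45.9])+t*y+b*x),32.] for t in s])
    uv=cv2.projectPoints(P3,R,f['tvec'].astype(float),K,D)[0][:,0].astype(np.float32)
    v=cv2.remap(f['pixels'].mean(2).astype(np.float32),uv[:,:1].copy(),uv[:,1:].copy(),cv2.INTER_LINEAR).ravel()
    print(b,[(int(t),int(w)) for t,w in zip(s,v) if 38<abs(t)])
E
```

```text
top (27, 41) 953 a [-48.3 -47.1   3.5  53.3  54.4] b [-33.9 -31.7  -0.7  31.4  32.7] 3.3227579383515793 -0.8038485000942506
top (34.5, 41) 327 a [-47.4 -46.7  -0.3  51.9  54. ] b [-33.9 -31.6  -0.7  30.5  31.7] 1.4084252484647768 -1.4249805523997985
lug 49 [-3.1 -2.7  4.6 12.1 12.6] [-80.4 -79.9 -73.8 -65.6 -65. ]
side (27, 41) 527 a [-49.2 -48.4  -1.2  51.9  56.3] b [-33.9 -33.2  -3.7  28.4  29.6] -1.1870312134917351 -3.115561139294342
side (34.5, 41) 67 a [-43.3 -41.5 -20.7  45.3  46. ] b [-20.3 -20.1  -0.4  26.4  26.6] -2.165411195054399 -0.8612438411516476
lug 49 [-7.  -5.7 -2.   8.  11.8] [-82.6 -82.2 -75.8 -67.5 -66.2]
-20 [(-66, 43), (-64, 42), (-62, 44), (-60, 81), (-58, 102), (-56, 110), (-54, 111), (-52, 111), (-50, 109), (-48, 123), (-46, 143), (-44, 165), (-42, 171), (-40, 172), (40, 165), (42, 168), (44, 170), (46, 170), (48, 170), (50, 168), (52, 163), (54, 155), (56, 151), (58, 149), (60, 150), (62, 150), (64, 150), (66, 150)]
-25 [(-66, 41), (-64, 62), (-62, 98), (-60, 145), (-58, 144), (-56, 125), (-54, 111), (-52, 111), (-50, 111), (-48, 134), (-46, 158), (-44, 173), (-42, 172), (-40, 172), (40, 170), (42, 170), (44, 170), (46, 170), (48, 170), (50, 169), (52, 165), (54, 158), (56, 153), (58, 152), (60, 150), (62, 147), (64, 144), (66, 145)]
```

Depth in both views shows the carrier 3.5–4 mm further along +y than my first estimate. I'll correct and lower.

```bash
python3 -m handwheel '[0.11,0.2,-0.04,0,0,0,0,0.11,0.19,-0.04,0.3,0,0,0,0.11,0,0,0.5,0,0,0,0.11,0,0,0.5,0,0,0,0.11,0,0,0.4,0,0,0,0.11,0,0,0.3,0,0,0,0.11,0,0,0.2,0,0,0,0.11,0,0,0,0,0,0]'
python3 -m handwheel '[0.11,0,0,0.1,0,0,0,0.11,0,0,0.1,0,0,0,0.11,0,0,0,0,0,0]'
```

```text
t: 15.72
position: [643.2, -42.0, 240.6]
eef_rot: [[0.09, 0.996, -0.0], [0.996, -0.09, 0.0], [-0.0, -0.0, -1.0]]
force: [0.7, 0.3, -0.3]
opening: 0.456
gripper_force: 45.5
t: 16.1
position: [643.2, -42.0, 238.6]
eef_rot: [[0.09, 0.996, -0.0], [0.996, -0.09, -0.0], [-0.0, -0.0, -1.0]]
force: [-0.2, -0.5, -0.7]
opening: 0.457
gripper_force: 45.5
```

```bash
python3 -m handwheel '[0.11,0,0,0.05,0,0,0,0.11,0,0,0.05,0,0,0,0.11,0,0,0,0,0,0]'
```

```text
t: 16.48
position: [643.3, -42.0, 237.9]
eef_rot: [[0.09, 0.996, 0.0], [0.996, -0.09, -0.0], [-0.0, 0.0, -1.0]]
force: [-1.0, 0.7, 1.9]
opening: 0.453
gripper_force: 45.6
```

Light contact (≈2 N) at the expected height. Releasing gradually.

```bash
python3 -m handwheel '[0.09,0,0,0,0,0,0,0.07,0,0,0,0,0,0,0.05,0,0,0,0,0,0,0.02,0,0,0,0,0,0,-0.01,0,0,0,0,0,0,-0.04,0,0,0,0,0,0,-0.06,0,0,0,0,0,0,-0.06,0,0,0,0,0,0]'
python3 -m handwheel '[-0.06,0,0,0,0,0,0,-0.06,0,0,-0.2,0,0,0,-0.06,0,0,-0.4,0,0,0,-0.06,0,0,-0.8,0,0,0,-0.06,0,0,-1.5,0,0,0,-0.06,0,0,-2.5,0,0,0,-0.06,0,0,-3,0,0,0,-0.06,0,0,-3,0,0,0]'
python3 -m handwheel '[-0.06,0,0,-2.6,0,0,0,-0.06,0,0,-1.5,0,0,0,-0.06,0,0,-0.7,0,0,0,-0.06,0,0,0,0,0,0]'
python3 d.py 431 -209.3 400 -58.5
python3 - <<'E'
from h import *
f=grab('top');g=grab('side')
c=f['pixels'][140:205,270:335,::-1];e=g['pixels'][130:270,270:410,::-1]
im=np.hstack([cv2.resize(c,(400,400),interpolation=cv2.INTER_CUBIC),cv2.resize(e,(400,400),interpolation=cv2.INTER_CUBIC)])
cv2.imwrite('pics/f.png',im)
E
```

```text
t: 17.48
position: [643.2, -42.0, 237.7]
eef_rot: [[0.09, 0.996, 0.0], [0.996, -0.09, -0.0], [-0.0, 0.0, -1.0]]
force: [-1.0, -0.5, -0.3]
opening: 0.533
gripper_force: 4.4
t: 18.48
position: [643.2, -41.9, 353.8]
eef_rot: [[0.09, 0.996, 0.001], [0.996, -0.09, 0.0], [0.0, 0.001, -1.0]]
force: [1.2, 0.5, -0.8]
opening: 0.528
gripper_force: 4.4
t: 18.98
position: [643.1, -42.0, 399.7]
eef_rot: [[0.09, 0.996, 0.0], [0.996, -0.09, -0.0], [-0.0, 0.0, -1.0]]
force: [-1.0, -0.9, -0.4]
opening: 0.529
gripper_force: 4.4
pos [643.1 -42.  399.7] t 18.98 open 0.529 F [-1.  -0.9 -0.4] gf 4.4
shift cm [-18.57 -19.62  -0.03] turn [0.000e+00 1.000e-02 5.333e+01]
```

View pics/f.png

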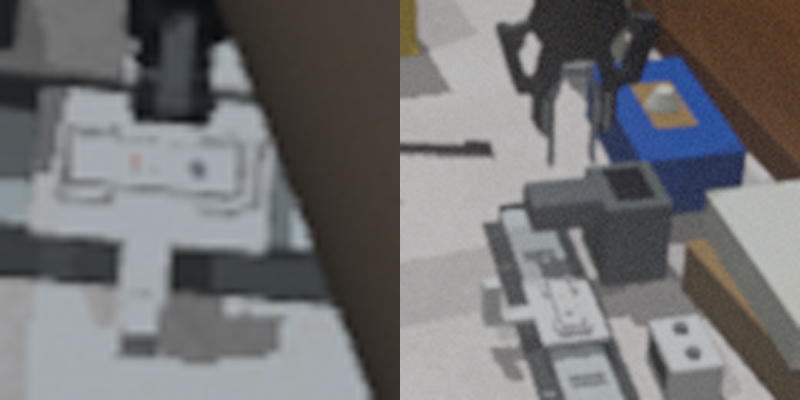

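The cassette lies flat in the nest (top crop (65–240,130–195)) and the tongs hang upright from the gripper. Returning to the stand.

```bash
python3 -m handwheel '[-0.06,-1,-1.1,0,0,0,0,-0.06,-2,-2.1,0,0,0,0,-0.06,-2.8,-3,0,0,0,0,-0.06,-3,-3.2,0,0,0,0,-0.06,-3,-3.2,0,0,0,0,-0.06,-2.9,-3,0,0,0,0,-0.06,-2.4,-2.5,0,0,0,0,-0.06,-1.47,-1.5,0,0,0,0]'
python3 -m handwheel '[-0.06,0,0,0,0,0,4,-0.06,0,0,0,0,0,8,-0.06,0,0,0,0,0,8,-0.06,0,0,0,0,0,8,-0.06,0,0,0,0,0,8,-0.06,0,0,0,0,0,8,-0.06,0,0,0,0,0,6,-0.06,0,0,0,0,0,3.3]'
python3 -m handwheel '[-0.06,0,0,0,0,0,0,-0.06,0,0,0,0,0,0]'
python3 d.py 431.2 -209 245 -58.5
```

```text
t: 20.08
position: [428.8, -210.8, 399.2]
eef_rot: [[0.093, 0.996, -0.002], [0.996, -0.093, -0.001], [-0.001, -0.002, -1.0]]
force: [1.2, -0.1, 0.9]
opening: 0.529
gripper_force: 4.4
t: 21.08
position: [430.2, -209.6, 399.2]
eef_rot: [[0.854, 0.52, -0.001], [0.52, -0.854, 0.0], [-0.001, -0.001, -1.0]]
force: [-0.2, 0.2, -0.7]
opening: 0.526
gripper_force: 4.4
t: 21.32
position: [430.8, -209.4, 399.5]
eef_rot: [[0.852, 0.524, -0.0], [0.524, -0.852, -0.0], [-0.0, -0.0, -1.0]]
force: [0.3, -0.2, 0.1]
opening: 0.533
gripper_force: 4.4
pos [ 430.8 -209.4  399.5] t 21.32 open 0.533 F [ 0.3 -0.2  0.1] gf 4.4
shift cm [ 6.000e-02 -1.000e-02  1.545e+01] turn [-0.01  0.02  0.08]
```

```bash
python3 -m handwheel '[-0.06,0.05,0,1.5,0,0,0,-0.06,0,0,3,0,0,0,-0.06,0,0,3.3,0,0,0,-0.06,0,0,3.3,0,0,0,-0.06,0,0,2.5,0,0,0,-0.06,0,0,1.2,0,0,0,-0.06,0,0,0.7,0,0,0,-0.06,0,0,0,0,0,0]'
python3 -m handwheel '[-0.06,0,0,0.6,0,0,0,-0.06,0,0,0.6,0,0,0,-0.06,0,0,0.6,0,0,0,-0.06,0,0,0.6,0,0,0,-0.06,0,0,0.5,0,0,0,-0.06,0,0,0.3,0,0,0,-0.06,0,0,0.1,0,0,0,-0.06,0,0,0,0,0,0]'
python3 d.py 431.2 -209 209 -58.5
```

```text
t: 22.32
position: [431.8, -209.0, 244.7]
eef_rot: [[0.852, 0.523, 0.0], [0.523, -0.852, 0.0], [0.0, -0.0, -1.0]]
force: [-0.6, 0.8, -0.8]
opening: 0.533
gripper_force: 4.4
t: 23.32
position: [431.8, -209.0, 211.7]
eef_rot: [[0.852, 0.523, 0.0], [0.523, -0.852, -0.0], [-0.0, 0.0, -1.0]]
force: [0.4, 0.8, -0.3]
opening: 0.53
gripper_force: 4.4
pos [ 431.8 -209.   211.7] t 23.32 open 0.53 F [ 0.4  0.8 -0.3] gf 4.4
shift cm [-0.04 -0.03  0.27] turn [0.   0.   0.03]
```

```bash
python3 -m handwheel '[-0.06,0,0,0.15,0,0,0,-0.06,0,0,0.1,0,0,0,-0.06,0,0,0.1,0,0,0,-0.06,0,0,0,0,0,0]'
python3 -m handwheel '[-0.1,0,0,0,0,0,0,-0.2,0,0,0,0,0,0,-0.4,0,0,0,0,0,0,-0.65,0,0,0,0,0,0,-0.65,0,0,0,0,0,0,-0.65,0,0,-0.5,0,0,0,-0.65,0,0,-2,0,0,0,-0.65,0,0,-3.5,0,0,0]'
python3 -m handwheel '[-0.65,0,0,-4,0,0,0,-0.65,0,0,-4,0,0,0,-0.65,0,0,-1.5,0,0,0,-0.65,0,0,0,0,0,0]'
python3 d.py 571.8 -36 300 -95.2
python3 - <<'E'
from h import *
f=grab('top');g=grab('side')
p=np.load('sidec.npy')
def cloud(f):
    vv,uu=np.mgrid[0:420,0:560]
    pts=np.stack([uu.ravel(),vv.ravel()],-1).astype(np.float64)[:,None]
    K=np.array([[f['fx'],0,f['cx']],[0,f['fy'],f['cy']],[0,0,1]],float)
    n=cv2.undistortPoints(pts,K,np.array([float(f['k1']),0,0,0]))[:,0]
    z=f['range_z'].ravel().astype(float); p=np.c_[n*z[:,None],z]-f['tvec'].ravel()
    return p@cv2.Rodrigues(f['rvec'].astype(float))[0]
p=cloud(g); m=(np.hypot(p[:,0]-431,p[:,1]+209)<45)&(p[:,2]>76)&(p[:,2]<115); print('tongs side',m.sum(),p[m].mean(0),p[m].max(0),p[m].min(0))
y=np.array([.0906,.9959]);x=np.array([.9959,-.0906])
for n,F in(('top',f),('side',g)):
    p=cloud(F); d=p[:,:2]-[643.9,-45.9];a=d@y;b=d@x
    m=(p[:,2]>56)&(p[:,2]<78)&(abs(a)<30)&(b<-55)&(b>-90); print(n,'lug',m.sum(),np.percentile(a[m],[0,5,95,100]) if m.sum() else 0)
E
```

```text
t: 23.82
position: [431.7, -209.1, 208.2]
eef_rot: [[0.852, 0.523, 0.0], [0.523, -0.852, -0.0], [0.0, 0.0, -1.0]]
force: [-0.0, 0.1, -0.4]
opening: 0.533
gripper_force: 4.4
t: 24.82
position: [431.3, -208.8, 268.3]
eef_rot: [[0.852, 0.523, -0.002], [0.523, -0.852, 0.001], [-0.001, -0.002, -1.0]]
force: [-0.1, -0.6, -0.3]
opening: 0.825
gripper_force: 0.0
t: 25.32
position: [431.7, -209.1, 363.8]
eef_rot: [[0.853, 0.523, 0.001], [0.523, -0.853, -0.001], [0.001, 0.002, -1.0]]
force: [0.4, -0.3, -1.3]
opening: 0.826
gripper_force: 0.0
pos [ 431.7 -209.1  363.8] t 25.32 open 0.826 F [ 0.4 -0.3 -1.3] gf 0.0
shift cm [20.99 -7.45  6.38] turn [ 0.09 -0.06 36.71]
tongs side 127 [ 434.55783636 -213.44111201   91.57939706] [ 448.56220386 -193.67149085  101.6080067 ] [ 418.07048041 -228.00417988   76.10727041]
top lug 50 [-3.20866741 -2.70357428 12.07306284 12.56981771]
side lug 51 [-6.72376485 -6.32683592  9.58640695 12.33788731]
```

```bash
python3 - <<'E'
from h import *
y=np.array([.0906,.9959]);x=np.array([.9959,-.0906])
for n in('top','side'):
    p=np.load(n+'c.npy').reshape(-1,3); d=p[:,:2]-[643.9,-45.9];a=d@y;b=d@x
    m=(abs(b)<45)&(abs(a)<260)&(p[:,2]>8)&(p[:,2]<60); print(n,'rail a',np.percentile(a[m],[0,.2,99.8,100]).round(1))
    m=(abs(b)<28)&(abs(a)<260)&(p[:,2]>14)&(p[:,2]<24); print(n,'railtop a',np.percentile(a[m],[0,.5,99.5,100]).round(1))
    m=(b>-30)&(b<30)&(a>40)&(a<200)&(p[:,2]>86)&(p[:,2]<105); print(n,'head',m.sum(),np.percentile(a[m],[0,2,98,100]).round(1),np.percentile(b[m],[0,2]))
    m=(b>35)&(b<110)&(a<-50)&(a>-200)&(p[:,2]>45)&(p[:,2]<57); print(n,'timer',m.sum(),np.percentile(a[m],[0,2,98,100]).round(1))
E
python3 -m handwheel '[-0.65,2,-0.7,0,0,0,0,-0.65,4,-1.4,0.9,0,0,0,-0.65,5,-1.8,1.6,0,0,0,-0.65,5,-1.8,1.8,0,0,0,-0.65,3.5,-1.25,1.6,0,0,0,-0.65,1.5,-0.5,0.5,0,0,5,-0.65,0,0,0,0,0,9,-0.65,0,0,0,0,0,9]'
python3 -m handwheel '[-0.65,0,0,0,0,0,9,-0.65,0,0,0,0,0,4.7,-0.65,0,0,0,0,0,0,-0.65,0,0,0,0,0,0]'
python3 d.py 571.6 -35.1 217 -95.2
```

```text
top rail a [-222.2 -188.1  212.   213.4]
top railtop a [-189.5 -187.8  211.6  213.4]
top head 370 [ 88.1  89.1 136.4 137.6] [-14.69746563 -14.00494246]
top timer 486 [-127.2 -125.5  -54.1  -52.4]
side rail a [-189.6 -188.4  207.9  211.8]
side railtop a [-189.6 -187.2  207.2  211.8]
side head 187 [ 84.2  85.3 134.1 137.9] [-17.35486267 -16.89867484]
side timer 378 [-127.7 -125.1  -53.6  -50.6]
t: 26.42
position: [571.3, -35.3, 296.7]
eef_rot: [[0.99, 0.144, -0.004], [0.144, -0.99, 0.001], [-0.004, -0.001, -1.0]]
force: [-0.6, -0.1, -0.3]
opening: 0.827
gripper_force: 0.0
t: 26.92
position: [571.5, -35.6, 298.2]
eef_rot: [[0.996, -0.088, -0.002], [-0.088, -0.996, 0.0], [-0.002, 0.0, -1.0]]
force: [-0.7, -0.6, 0.3]
opening: 0.829
gripper_force: 0.0
pos [571.5 -35.6 298.2] t 26.93 open 0.829 F [-0.7 -0.6  0.3] gf 0.0
shift cm [ 0.02 -0.05  8.12] turn [0.   0.1  0.16]
```

```bash
python3 -m handwheel '[-0.65,0,-0.05,1.2,0,0,0,-0.65,0,0,1.8,0,0,0,-0.65,0,0,1.8,0,0,0,-0.65,0,0,1.5,0,0,0,-0.65,0,0,1.2,0,0,0,-0.65,0,0,0.8,0,0,0,-0.65,0,0,0,0,0,0.2]'
python3 -m handwheel '[-0.2,0,0,0,0,0,0,0.2,0,0,0,0,0,0,0.5,0,0,0,0,0,0,0.6,0,0,0,0,0,0,0.65,0,0,0,0,0,0,0.7,0,0,0,0,0,0,0.75,0,0,0,0,0,0,0.75,0,0,0,0,0,0]'
python3 d.py 581.4 72.2 215 -95.2
```

```text
t: 27.8
position: [571.7, -35.2, 215.7]
eef_rot: [[0.996, -0.094, -0.001], [-0.094, -0.996, 0.0], [-0.001, 0.0, -1.0]]
force: [-0.6, 0.0, 0.3]
opening: 0.822
gripper_force: 0.0
t: 28.8
position: [571.9, -35.1, 216.6]
eef_rot: [[0.996, -0.094, 0.0], [-0.094, -0.996, -0.0], [0.0, -0.0, -1.0]]
force: [-0.7, 1.2, 6.4]
opening: 0.174
gripper_force: 58.7
pos [571.9 -35.1 216.6] t 28.8 open 0.174 F [-0.7  1.2  6.4] gf 58.7
shift cm [ -0.06 -10.77   0.16] turn [-0.   -0.02 -0.17]
```

```bash
python3 -m handwheel '[0.75,0,-0.5,0,0,0,0,0.75,0,-1.2,0,0,0,0,0.75,0,-1.6,0,0,0,0,0.75,0,-1.6,0,0,0,0,0.75,0,-1.6,0,0,0,0,0.75,0,-1.2,0,0,0,0,0.75,0,-0.8,0,0,0,0,0.75,0,-0.5,0,0,0,0]'
python3 -m handwheel '[0.75,0,-0.3,0,0,0,0,0.75,0,-0.3,0,0,0,0,0.75,0,-0.3,0,0,0,0,0.75,0,-0.3,0,0,0,0,0.75,0,0,0,0,0,0]'
python3 d.py 581.4 72.2 215 -95.2
```

```text
t: 29.8
position: [580.5, 54.6, 216.6]
eef_rot: [[0.996, -0.093, 0.001], [-0.093, -0.996, -0.0], [0.001, 0.0, -1.0]]
force: [-0.8, -0.9, 6.1]
opening: 0.177
gripper_force: 58.9
t: 30.42
position: [581.5, 65.0, 216.6]
eef_rot: [[0.996, -0.095, 0.0], [-0.095, -0.995, -0.002], [0.0, 0.002, -1.0]]
force: [-1.9, -4.4, 7.7]
opening: 0.181
gripper_force: 59.1
pos [581.5  65.  216.6] t 30.43 open 0.181 F [-1.9 -4.4  7.7] gf 59.1
shift cm [-0.08 -0.72  0.15] turn [ 0.12 -0.02 -0.24]
```

Resistance (−4.4 N) shows it climbing the ridge. Going on in small steps.

```bash
python3 -m handwheel '[0.75,0,-0.1,0,0,0,0,0.75,0,-0.1,0,0,0,0,0.75,0,0,0,0,0,0]' | grep -E 'pos|^force'
python3 -m handwheel '[0.75,0,-0.1,0,0,0,0,0.75,0,-0.1,0,0,0,0,0.75,0,0,0,0,0,0]'| grep -E 'pos|^force'
python3 -m handwheel '[0.75,0,-0.1,0,0,0,0,0.75,0,0,0,0,0,0,0.75,0,0,0,0,0,0]'| grep -E 'pos|^force'
```

```text
position: [581.7, 65.5, 216.5]
force: [-2.8, -9.1, 10.0]
position: [581.8, 66.3, 216.5]
force: [-3.7, -12.1, 10.4]
position: [581.9, 66.7, 216.5]
force: [-4.1, -13.4, 11.3]
```

The tool is pressing down (Fz≈11 N), which loads the carrier. I'll relieve that, then push on.

```bash
python3 -m handwheel '[0.75,0,0,-0.1,0,0,0,0.75,0,0,-0.1,0,0,0,0.75,0,0,0,0,0,0]' | grep -E 'pos|^force'
python3 -m handwheel '[0.75,0,-0.05,-0.1,0,0,0,0.75,0,-0.05,0,0,0,0,0.75,0,0,0,0,0,0]'| grep -E 'pos|^force'
```

```text
position: [582.0, 66.5, 216.7]
force: [3.2, -12.8, -5.8]
position: [582.1, 66.7, 216.8]
force: [5.0, -15.0, -13.9]
```

```bash
python3 -m handwheel '[0.75,0,0,0.1,0,0,0,0.75,0,0,0,0,0,0]'| grep -E 'pos|^force'; python3 - <<'E'
from h import *
f=grab('top');g=grab('side')
c=f['pixels'][120:205,225:325,::-1];e=g['pixels'][170:280,270:380,::-1]
im=np.hstack([cv2.resize(c,(440,374),interpolation=cv2.INTER_CUBIC),cv2.resize(e,(374,374),interpolation=cv2.INTER_CUBIC)])
cv2.imwrite('pics/g.png',np.clip(im[:,:800].astype(float)*1.4,0,255))
E
```

```text
position: [582.0, 66.8, 216.7]
force: [2.3, -14.4, -4.7][ WARN:0@0.983] global loadsave.cpp:1063 imwrite_ Unsupported depth image for selected encoder is fallbacked to CV_8U.
```

View pics/g.png

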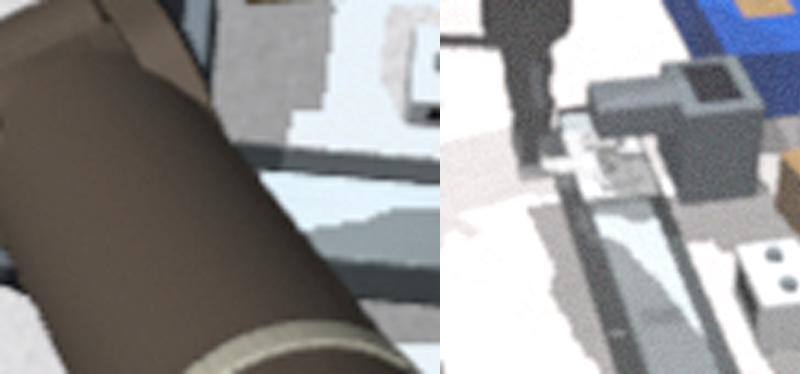

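The view shows the gripper at the lug and the carrier partly under the head, with nothing fouled. I'll measure the displacement by depth.

```bash
python3 - <<'E'
from h import *
def cloud(f):
    vv,uu=np.mgrid[0:420,0:560]
    pts=np.stack([uu.ravel(),vv.ravel()],-1).astype(np.float64)[:,None]
    K=np.array([[f['fx'],0,f['cx']],[0,f['fy'],f['cy']],[0,0,1]],float)
    n=cv2.undistortPoints(pts,K,np.array([float(f['k1']),0,0,0]))[:,0]
    z=f['range_z'].ravel().astype(float); p=np.c_[n*z[:,None],z]-f['tvec'].ravel()
    return p@cv2.Rodrigues(f['rvec'].astype(float))[0]
y=np.array([.0906,.9959]);x=np.array([.9959,-.0906])
g=load('side')
for nm,p,c in(('init',np.load('sidec.npy').reshape(-1,3),3.5),('now',cloud(g),107)):
    d=p[:,:2]-[643.9,-45.9];a=d@y;b=d@x
    m=(a<c+10)&(a>c-70)&(b>-28)&(b<25)&(p[:,2]>26)&(p[:,2]<36); print(nm,m.sum(),np.percentile(a[m],[0,.5,1,2,5]).round(1))
    m=(a<c+60)&(a>c+5)&(abs(b+25)<6)&(p[:,2]>26)&(p[:,2]<37); print('far',m.sum(),np.percentile(a[m],[95,98,99,100]).round(1))
    m=(b>-12)&(b<30)&(a>60)&(a<200)&(p[:,2]>86)&(p[:,2]<105);print('head',np.percentile(a[m],[0,2,98,100]).round(1))
from station import robot
s=robot.read_state(); print(s['joint_torque'].round(1),s['ft_torque'].round(2),s['opening'])
E
```

```text
init 269 [-49.2 -49.1 -48.9 -47.7 -45.5]
far 46 [50.7 52.6 54.1 55.6]
head [ 84.6  85.3 133.8 135.8]
now 184 [51.8 52.3 52.5 52.7 53.9]
far 33 [152.  153.1 153.9 154.8]
head [ 85.5  86.4 133.5 135.4]
[ -8.7 -64.6 -14.2 -22.9  -3.1  -1.   -0.1] [-2.62 -0.65  0.09] 0.17460910206956567
```

It is about 5–6 mm short of the notch, at the ridge. Pressing on step by step.

```bash
python3 -m handwheel '[0.75,0,-0.1,0.05,0,0,0,0.75,0,0,0,0,0,0]'| grep -E 'pos|^force'
python3 -m handwheel '[0.75,0,-0.1,0,0,0,0,0.75,0,0,0,0,0,0]'| grep -E 'pos|^force'
python3 -m handwheel '[0.75,0,-0.1,0,0,0,0,0.75,0,0,0,0,0,0]'| grep -E 'pos|^force'
```

```text
position: [582.2, 70.2, 216.7]
force: [3.9, -2.6, -6.5]
position: [582.4, 74.0, 216.7]
force: [5.6, -1.6, -10.4]
position: [582.5, 74.5, 216.7]
force: [4.8, -3.2, -8.3]
```

It popped over the ridge. Backing off slightly and releasing so the notch can centre it.

```bash
python3 -m handwheel '[0.75,0,0.1,0.1,0,0,0,0.75,0,0.1,0,0,0,0,0.75,0,0,0,0,0,0]'| grep -E 'pos|^force'
python3 -m handwheel '[0.7,0,0,0,0,0,0,0.6,0,0,0,0,0,0,0.4,0,0,0,0,0,0,0,0,0,0,0,0,0,-0.3,0,0,0,0,0,0,-0.3,0,0,0,0,0,0,-0.3,0,0,0,0,0,0]'| grep -E 'pos|^force|open'
python3 -m handwheel '[0.2,0,0,0,0,0,0,0.4,0,0,0,0,0,0,0.5,0,0,0,0,0,0,0.55,0,0,0,0,0,0,0.6,0,0,0,0,0,0,0.62,0,0,0,0,0,0]'| grep -E 'pos|^force|open|grip'
```

```text
position: [582.3, 73.7, 216.7]
force: [5.6, 1.0, -5.6]
position: [581.9, 73.3, 216.7]
force: [-0.2, -0.1, -0.9]
opening: 0.647
position: [582.0, 73.6, 216.7]
force: [-0.4, 0.6, -0.6]
opening: 0.19
gripper_force: 0.5
```

```bash
python3 -m handwheel '[0.3,0,0,0,0,0,0,0,0,0,0,0,0,0,-0.3,0,0,0,0,0,0,-0.3,0,0,-1.5,0,0,0,-0.3,0,0,-3,0,0,0,-0.3,0,0,-4,0,0,0,-0.3,0,0,-4,0,0,0,-0.3,-3,0,-3,0,0,0]' | grep -E 'pos|^force'
python3 -m handwheel '[-0.3,-5,5,-1,0,0,0,-0.3,-5,5,0,0,0,0,-0.3,-5,5,0,0,0,0,-0.3,-2,6,0,0,0,0,-0.3,0,6,0,0,0,0,-0.3,0,5,0,0,0,0,-0.3,0,3,0,0,0,0,-0.3,0,0,0,0,0,0]'| grep -E 'pos|^force|^t:'
python3 - <<'E'
from h import *
def cloud(f):
    vv,uu=np.mgrid[0:420,0:560]
    pts=np.stack([uu.ravel(),vv.ravel()],-1).astype(np.float64)[:,None]
    K=np.array([[f['fx'],0,f['cx']],[0,f['fy'],f['cy']],[0,0,1]],float)
    n=cv2.undistortPoints(pts,K,np.array([float(f['k1']),0,0,0]))[:,0]
    z=f['range_z'].ravel().astype(float); p=np.c_[n*z[:,None],z]-f['tvec'].ravel()
    return p@cv2.Rodrigues(f['rvec'].astype(float))[0]
y=np.array([.0906,.9959]);x=np.array([.9959,-.0906])
for n in('top','side'):
    f=grab(n);p=cloud(f);d=p[:,:2]-[643.9,-45.9];a=d@y;b=d@x
    def ex(t,m): print(n,t,m.sum(),np.percentile(a[m],[0,1,2,98,99,100]).round(1) if m.sum() else '')
    ex('plate',(abs(a-112)<62)&(abs(b+23.5)<6)&(p[:,2]>27)&(p[:,2]<37))
    ex('lug',(abs(a-112)<30)&(b<-55)&(b>-90)&(p[:,2]>56)&(p[:,2]<78))
    ex('head',(abs(a-112)<50)&(b>-12)&(b<30)&(p[:,2]>86)&(p[:,2]<105))
    ex('rail',(abs(b)<25)&(abs(a)<260)&(p[:,2]>14)&(p[:,2]<24))
    m=(np.hypot(p[:,0]-431,p[:,1]+209)<45)&(p[:,2]>76)&(p[:,2]<115); print('tongs',m.sum(),p[m].mean(0).round(1))
    for t,c,h in(('drop',(502,211),(30,70)),('pump',(416,7),(100,165))):
        q0=np.load(n+'c.npy').reshape(-1,3)
        for q in(q0,p):
            m=(np.hypot(q[:,0]-c[0],q[:,1]-c[1])<50)&(q[:,2]>h[0])&(q[:,2]<h[1]); print(t,m.sum(),q[m].mean(0).round(1))
E
```

```text
position: [553.0, 75.9, 374.6]
force: [0.6, 0.2, 0.5]
t: 37.4
position: [369.3, -241.6, 381.3]
force: [-0.4, 1.4, -0.3]
top plate 171 [ 63.8  64.1  64.6 161.6 162.5 163. ]
top lug 49 [105.5 105.6 105.8 121.  121.  121. ]
top head 337 [ 87.9  88.6  89.  136.3 136.9 138.3]
top rail 2066 [-189.7 -186.1 -183.3  206.8  209.8  213.2]
tongs 98 [ 431.7 -208.1   95.3]
drop 76 [504.4 216.5  46.2]
drop 77 [504.4 216.4  46.2]
pump 358 [414.6   7.8 123.9]
pump 353 [414.7   8.3 124.4]
side plate 84 [ 58.5  60.6  61.7 159.8 160.9 161.1]
side lug 39 [102.2 102.3 102.4 119.  119.3 119.7]
side head 163 [ 83.5  83.9  84.2 135.6 135.9 137.3]
side rail 1207 [-188.4 -187.2 -186.4  197.6  204.2  212.3]
tongs 130 [ 434.7 -213.4   91.3]
drop 57 [505.  211.7  42.7]
drop 58 [504.9 211.8  42.5]
pump 277 [415.4  -0.6 124.3]
pump 135 [424.   -3.7 125.8]
```

The nest is under the head to within about 1 mm in both views, and the tongs are standing in the stand. The dropper and pump, the two bystanders nearest the work, have not moved. Handing in.

```bash
python3 -c "
from station import robot
print(robot.close_job())"
```

```text
the job is handed in; nothing more can be done
None
```

I handed the job in at about 37 s of the 64 s. The cassette was laid flat in the nest, the carrier clicked into the notch under the reader head to within about 1 mm, and the tongs are back upright in their stand. I did not re-check the cassette under the head after the slide, and the hand-in gave no verdict.

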